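# Release the pawl of a bench press and cap a sample bottle

## Task

A sample bottle stands in the bench press with its snap cap only resting on the neck. Using just the fingertips, press the thumb tab of the ratchet pawl down until the pawl snaps over and stays clear of the toothed wheel, then push the press lever down until the ram has driven the cap fully home; leave the lever down and take the hand clear. Do not lift the lever, do not pick up or shift the bottle, and leave the bottles and the cap tray beside the press where they are.

Things in the scene. Friction and masses are not known exactly. Their poses are not given: they have to be found in the camera images.
- press: Grey cast bench press bolted down; base 210 x 110 mm, column at the back, head 60 mm wide (70 at its front plate, x = -83 mm) with its top at 240 mm; the square ram (axis x = -45 mm, y = 0) tops out below 268 mm. Origin: centre of the base's underside; z up; its front, to which lever and tab point, is -x. Lever at its -y side, toothed wheel and pawl at its +y side. Position and yaw vary.
- pawl_tab (a point): Middle of the upper face of the pawl's thumb tab, a ribbed steel plate 28 mm (press x) x 30 mm (press y) x 7 mm that juts out in front of the head, 254 to 284 mm up, with free space below. It moves with the pawl, which pivots (about press y) 62 mm behind it, towards press +x, and 10 mm lower: fully pressed it is 28 mm lower and slopes 0.45 rad.
- pawl (a joint): Ratchet pawl, rad: 0 = nose deep in the toothed wheel (0 to 0.04 at the start, the nose may rest on a tooth's slope), grows as the tab is pressed down, 0.45 = free, at its stop. An over-centre spring holds it in below 0.20; past 0.20 it throws it to 0.45 and keeps it there. Takes about 4 N at the tab, 8 N if the lever leans on it.
- lever (a joint): Press lever, rad; grows as it goes down; its slope above level is 0.6 - joint. Starts at 0.13 to 0.36. With the pawl in, it is stopped at 0.40 (0.46 if leant on with 25 N). With the pawl free it takes about 3 N at the grip, stays where left, meets the cap at about 0.8, then takes about 6 N and stops firmly at 1.1 to 1.2 when the cap is home (10 to 14 N is ample).
- lever_grip (a point): Point on the axis of the lever's grip, 165 mm from the lever's pivot. The lever is a steel bar of 14 mm diameter with a grey plastic grip of 26 mm diameter that runs from 127 to 193 mm from the pivot, pointing to the front of the press.
- lever_pivot (a point): Fixed point on the lever's turning axis (which runs along press y), in the plane in which the grip swings: press x = -12.5 mm, y = -60 mm, 200 mm above the bench. The grip swings in a plane parallel to the press's x and z.
- cap (a joint): How far the snap cap has been driven onto the bottle, m: 0 = only resting on the neck, 0.006 = fully home. It takes about 20 N from the ram and stays where it is pushed.
- bottle: White plastic sample bottle, 44 mm diameter, 70 mm to the rim, with a ribbed white cap of 35 mm diameter and 14 mm height on it; stands upright under the ram in a round nest 9 mm high on the anvil. Origin: centre of its underside, 42 mm above the bench; z up.
- jar_a: White capped sample jar, 52 mm diameter, 88 mm high, beside the press, a bystander. Origin: centre of the underside.
- jar_b: Second white capped sample jar, like jar_a, a bystander.
- wash_bottle: White wash bottle, 60 mm diameter, 158 mm high with its thin bent spout, a bystander. Origin: centre of the underside.
- cap_tray: Grey open tray 110 x 80 x 28 mm with spare caps in it, a bystander. Origin: centre of the underside.

How it is judged:
On the way, in this order (a step that is already met when the one before it is completed fails the run):
1. the pawl is pressed free of the wheel and stays free while the lever is still up (value of joint pawl above 0.3 rad and value of joint lever below 0.5 rad), for 0.2 s.
2. the lever is pushed down and the ram drives the cap home (value of joint lever above 1 rad and value of joint cap above 0.005 m), for 0.1 s.
At the end, for the whole second after the job is handed in: the lever is left down (joint above 1.0 rad) and at rest, the cap is home (driven at least 5 of its 6 mm), and the bottle stands upright (within 0.12 rad), at rest, within 15 mm of where it stood (all of step 2 and velocity of joint lever below 0.1 rad/s and angle between bottle's own z axis and vertical below 0.12 rad and distance of bottle from where it was at the start of the episode below 0.015 m and linear speed of bottle below 0.02 m/s); the robot touches nothing.
It fails at once if the bottle in the press is lifted, carried or knocked over (moved over 20 mm or tipped over 0.25 rad) (distance of bottle from where it was at the start of the episode above 0.02 m or angle between bottle's own z axis and vertical above 0.25 rad).
It fails at once if the lever is lifted instead of pushed down (joint below 0.06 rad) (value of joint lever below 0.06 rad).
It fails at once if a jar, the wash bottle or the cap tray beside the press is moved over 25 mm (distance of any of jar_a, jar_b, wash_bottle, cap_tray from where it was at the start of the episode above 0.025 m).
It also fails if it takes over 51 s, if anything falls off the work surface, if the arm or the gripper's body presses on something with over 40 N, if the wrist force passes 120 N, or if a joint passes its speed limit or range.

## Robot

A 7-joint arm with a two-finger parallel gripper is mounted at the origin on the work surface. World frame = base frame: x ahead of the robot, y to its left, z up, the work surface at z = 0. Lengths are in m, angles in rad, forces in N, time in s.
With the tool pointing down it reaches from about 0.425 to 1.025 m from the base axis. Payload 3.6 kg.
Tool frame: the origin (TCP) lies midway between the tips of the shut fingers; the grasp point (between the pads) lies bot.grip_depth behind it (bot.grip_depth is the distance from the TCP to the grasp point, in m); z points along the fingers, y is the line along which they close (so a half turn about z gives the same grasp; the last joint's range is limited). The gripper opens to 85 mm and grips with 20 to 120 N. Pads are 22 mm wide; open, the fingers measure 114 mm over their backs; the gripper's body (76 mm by 85 mm) begins 54 mm behind the grasp point. The pads swing forward as they close: fully open they stand 13 mm farther back than shut.
Start: joints at [1.242, 0.591, 0.048, 1.609, -0.033, 0.943, -0.034], TCP at [0.169, -0.705, 0.231] pointing down, gripper open.
Joint ranges: [-2.69, 2.69], [-0.47, 2.24], [-1.27, 1.36], [0.19, 2.51], [-1.53, 4.68], [0.08, 2.07], [-3.09, 3.09]. Speed limits (rad/s): [2.57, 2.57, 3.14, 3.14, 3.14, 3.14, 3.14].

## Interface

Orientations are given as a unit quaternion [x, y, z, w].
In Python, from rig import bot gives the robot as it stands.
- The arm moves only by the tool apply_moves, never from a script. Its argument "increments" is one flat list of numbers, 7 for each row, row after row: the turn, a rotation vector about the tool's x, y, z each as a share of 0.1 rad, from -1 to 1, then the shift along the tool's x, y, z each as a share of 800 mm, from -1 to 1, then the finger opening in mm, from 0 to 85.4. A call has 1 to 20 rows; each row shifts and turns the commanded pose from where the row before left it, along the tool's axes as they then stand; what a row does not reach is not made up. A row lasts 1/10 s, in which the tool goes at most 50 mm and 8.59 degrees, less where a joint would pass 70% of its speed; a pose out of reach is approached as far as the arm can. A call with a number of a shift or a turn outside -1 to 1 is refused whole. A call with a gripper value outside its range is refused whole. The fingers move at their own pace and stop on an object; the grip force is fixed at half the most. Time passes only in rows, so rows that do not move let the fingers close. It gives the time, the measured TCP pose, the force, the opening and the grip force at its end, in the units of the state.
- bot.get_obs(): the state, without advancing time (a new reading comes with each control period).
- bot.camera(name): name is "scene" or "side" or "wrist"; returns a dict with "image" (384x512x3 uint8, blue, green, red), "range_z" (384x512 float32, m along the optical axis (not along the pixel's ray), 0 where there is no reading), "fx", "fy", "cx", "cy" (pixels), "k1" (the pictures are not rectified: a ray, as slopes to the right and down, at radius r is drawn at 1 + k1 r^2 times it, then the intrinsics apply), "world_from_camera" (4x4, takes a point from camera to world coordinates); the wrist camera has in their place "mount" (4x4, takes a point from camera to tool coordinates, whose origin is the TCP and whose axes are the flange's). Camera axes: x right, y up, looking along -z (the intrinsics and any distortion apply to the point x, -y, -z); pixel columns grow to the right and rows downward; lengths in m; the calibration is good to about 2 mm. A picture is of the moment at which its call begins: read the wrist's pose just before it.
- bot.finish_job(): hands the job in; it is judged then, once.
Trained networks look in the newest picture that a camera, given by its name, has taken for a name from the list of things; names that differ only in an ending like _2 or _b are one class to them, and where a whole thing is asked for, a point or a joint stands for the part that bears it (a point fixed in the world has none). Each returns a list of dicts, best first, with "score" (0 to 1); they miss things now and then, are a little off and sometimes report something else, mostly with a low value. They report only what shows in the picture. A call takes as long as a camera call.
- bot.recognise(name, camera): "centre" ([column, row] in pixels, amid what is visible of it).
The state is a dict: "t": time; "qpos": joint angles; "qvel": joint speeds; "joint_torque": joint torques, N m; "tcp_pos": TCP position; "tcp_rot": TCP orientation; "ft_force": force on the tool from outside, world axes, zero at the start; "ft_torque": the same for the moment, N m; "opening": opening from 0.0 (shut) to 1.0 (fully open); "grip_force": force on a finger pad.
Only numpy, scipy, OpenCV 4.12 (cv2) and the standard library are available. Lean on these libraries where they do the work, as an engineer would, in place of code of your own. Each camera call takes 0.05 s, during which the arm holds its last target. There are 200 camera calls.

## Working session

There is one attempt and no reset: what is moved stays moved. The work goes in short steps, Python scripts to look and compute and a tool call to move; the robot and the scene stay as the last step left them, time stands still between calls to the robot, and variables do not carry over. Pictures are saved under pics/ and viewed, at most 10 in all, crops included, and the job is handed in when it is done.

Besides the shell and the picture viewer there is one more tool, called after ">>>" as name(argument=value, ...), one argument or row to a line, values as JSON. apply_moves: Moves the arm, as the interface text tells. Shift numbers are shares of 800 mm and turn numbers shares of 0.1 rad, none past 1 either way. Its arguments: {"type":"object","properties":{"increments":{"type":"array","items":{"type":"number"}}},"required":["increments"]}

```bash
mkdir -p pics; cat > h.py <<'E'
import numpy as np,cv2
from rig import bot
from scipy.spatial.transform import Rotation as R
def T(c,o=None):
    if 'world_from_camera' in c: return np.array(c['world_from_camera'])
    M=np.eye(4);M[:3,:3]=R.from_quat(o['tcp_rot']).as_matrix();M[:3,3]=o['tcp_pos'];return M@np.array(c['mount'])
def cloud(c,o=None):
    v,u=np.mgrid[0:384,0:512].astype(float)
    return pts(c,u,v,c['range_z'],o)
def pts(c,u,v,z,o=None):
    x=(u-c['cx'])/c['fx'];y=(v-c['cy'])/c['fy'];a,b=x.copy(),y.copy()
    for _ in range(10):
        s=1+c['k1']*(a*a+b*b);a,b=x/s,y/s
    P=np.stack([a*z,-b*z,-z],-1);M=T(c,o);return P@M[:3,:3].T+M[:3,3]
E
python3 - <<'E'
from h import *
for n in ['scene','side']:
    c=bot.camera(n);cv2.imwrite(f'pics/{n}.png',c['image']);np.savez(f'{n}.npz',**c)
    P=cloud(c)
    for k in ['press','pawl_tab','lever_grip','lever','pawl','bottle','jar_a','wash_bottle','cap_tray']:
        for r in bot.recognise(k,n)[:2]:
            u,v=map(int,r['centre']);print(n,k,round(r['score'],2),u,v,P[v,u].round(3))
o=bot.get_obs();print(o['t'],o['tcp_pos'],o['tcp_rot'],o['ft_force'],bot.grip_depth)
E
```

```text
scene press 0.76 233 194 [ 0.7   -0.023  0.196]
scene press 0.63 300 212 [0.566 0.088 0.083]
scene pawl_tab 0.53 261 136 [ 0.561 -0.043  0.276]
scene lever_grip 0.55 246 163 [ 0.627 -0.039  0.236]
scene lever 0.96 250 160 [ 0.609 -0.041  0.231]
scene lever 0.7 295 242 [0.647 0.129 0.068]
scene pawl 0.77 262 135 [ 0.555 -0.044  0.275]
scene bottle 0.67 250 197 [ 0.6   -0.055  0.08 ]
scene jar_a 0.88 295 242 [0.647 0.129 0.068]
scene jar_a 0.86 303 211 [0.56  0.094 0.085]
scene wash_bottle 0.75 185 202 [ 0.725 -0.186  0.083]
scene cap_tray 0.64 164 180 [ 0.658 -0.36   0.014]
side press 0.89 254 173 [ 0.624 -0.021  0.208]
side pawl_tab 0.96 283 155 [ 0.561 -0.036  0.272]
side lever_grip 0.7 260 166 [ 0.61  -0.024  0.232]
side lever 0.66 264 166 [ 0.601 -0.024  0.235]
side pawl 0.87 283 155 [ 0.561 -0.036  0.272]
side bottle 0.66 268 199 [ 0.597 -0.059  0.089]
side jar_a 0.69 229 256 [0.624 0.137 0.08 ]
side jar_a 0.62 268 252 [0.542 0.095 0.084]
side cap_tray 0.71 282 143 [ 0.593 -0.136  0.22 ]
1.0 [ 0.16862145 -0.70511373  0.2313175 ] [ 9.93117827e-01  1.17119517e-01 -1.31443324e-05  1.29031258e-05] [ 0.06543708  0.90582731 -0.058575  ] 0.0187
```

```bash
python3 - <<'E'
import cv2,numpy as np
a=cv2.resize(cv2.imread('pics/scene.png')[90:290,130:340],None,fx=1.9,fy=2.8)
b=cv2.resize(cv2.imread('pics/side.png')[90:290,180:390],None,fx=1.9,fy=2.8)
cv2.imwrite('pics/ab.png',np.hstack([a,b]))
E
```

```text
(no output)
```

View pics/ab.png

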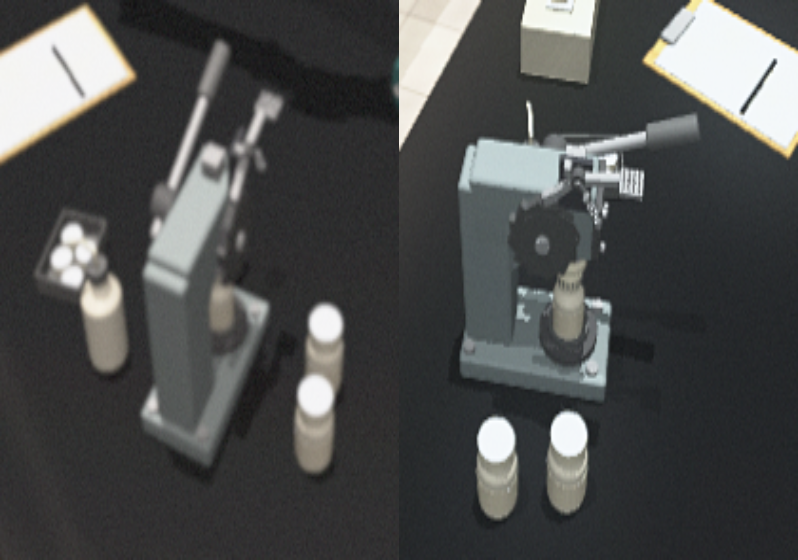

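The left crop (scene, from behind) shows the lever grip at about px (243,114) and the tab at about (271,127). The right crop (side) shows the grip at about px (321,138), the tab at about (301,155) and the press front pointing right. Next I'll measure the press yaw and the key points.

```bash
python3 - <<'E'
from h import *
cs={n:dict(np.load(n+'.npz')) for n in['scene','side']}
for n,(g,t) in {'scene':((243,114),(271,127)),'side':((321,138),(301,155))}.items():
    P=cloud(cs[n]);print(n,[P[v,u].round(3) for u,v in (g,t)])
A=np.vstack([cloud(c)[c['range_z']>0] for c in cs.values()])
m=(A[:,0]>.4)&(A[:,0]<.9)&(A[:,1]>-.3)&(A[:,1]<.2);A=A[m]
for lo,hi in((.233,.247),(.02,.036),(.25,.262),(.262,.27),(.27,.29),(.29,.31),(.31,.33)):
    Q=A[(A[:,2]>lo)&(A[:,2]<hi)]
    if len(Q)<5: continue
    r=cv2.minAreaRect(Q[:,:2].astype(np.float32)*1000);print(lo,len(Q),Q.mean(0).round(3),r)
np.save('A.npy',A)
# plot topdown
im=np.zeros((600,600,3),np.uint8)
for p in A[np.argsort(A[:,2])]:
    if p[2]>.015:
        x=int((p[0]-.4)*1300);y=int((.2-p[1])*1300)
        if 0<=x<600 and 0<=y<600: cv2.circle(im,(x,y),2,tuple(int(k) for k in cv2.applyColorMap(np.uint8([[min(255,p[2]*800)]]),cv2.COLORMAP_JET)[0,0]),-1)
cv2.imwrite('pics/top.png',im)
E
```

```text
scene [array([ 0.497, -0.154,  0.259]), array([ 0.523, -0.039,  0.283])]
side [array([ 0.501, -0.15 ,  0.253]), array([ 0.522, -0.04 ,  0.281])]
0.233 2135 [ 0.647 -0.062  0.239] ((589.1795043945312, -73.6986083984375), (282.6858825683594, 117.3487319946289), 23.281410217285156)
0.02 2452 [ 0.64  -0.033  0.028] ((647.50537109375, -81.10298156738281), (212.64920043945312, 445.3515625), 14.825092315673828)
0.25 502 [ 0.548 -0.104  0.256] ((550.0925903320312, -105.00556182861328), (216.39414978027344, 79.33724975585938), 53.64983367919922)
0.262 218 [ 0.535 -0.094  0.266] ((529.6090087890625, -94.86376190185547), (198.40220642089844, 44.86791229248047), 46.94415283203125)
0.27 616 [ 0.555 -0.039  0.278] ((515.0274047851562, -75.31207275390625), (191.49008178710938, 78.08380126953125), 42.37161636352539)
```

View pics/top.png

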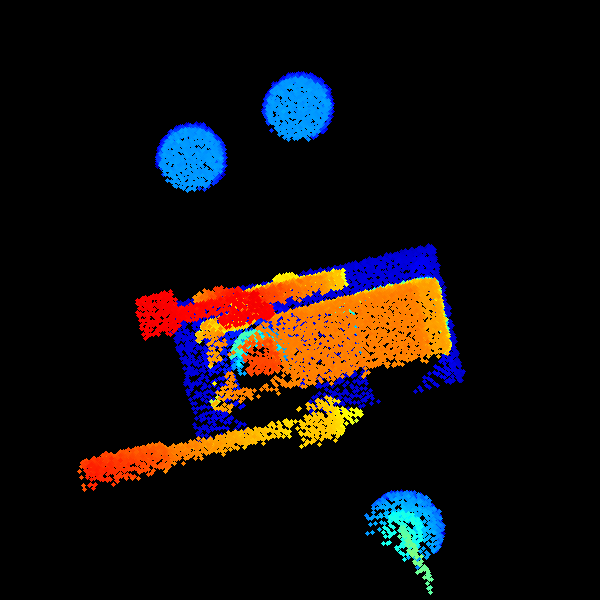

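Press yaw is about 13 degrees, which happens to match the tool's current x axis. Next step: refine the tab and the lever in tool axes.

```bash
python3 - <<'E'
from h import *
A=np.load('A.npy');o=bot.get_obs()
M=R.from_quat(o['tcp_rot']).as_matrix();print('toolx yaw',np.arctan2(M[1,0],M[0,0]))
base=A[(A[:,2]>.018)&(A[:,2]<.036)&(A[:,0]>.52)&(A[:,0]<.77)&(A[:,1]>-.15)&(A[:,1]<.02)]
print(cv2.minAreaRect(base[:,:2].astype(np.float32)*1000))
head=A[(A[:,2]>.232)&(A[:,2]<.245)&(A[:,0]>.62)&(A[:,0]<.75)&(A[:,1]>-.11)&(A[:,1]<-.0)]
print(cv2.minAreaRect(head[:,:2].astype(np.float32)*1000))
tab=A[(A[:,2]>.262)&(A[:,0]>.49)&(A[:,0]<.537)&(A[:,1]>-.075)&(A[:,1]<-.01)]
print('tab',np.median(tab,0),np.percentile(tab[:,2],[5,50,95]),cv2.minAreaRect(tab[:,:2].astype(np.float32)*1000))
g=A[(A[:,2]>.18)&(A[:,0]<.60)&(A[:,1]<-.11)]
print('lev',len(g),np.polyfit(g[:,0],g[:,1],1),np.arctan(np.polyfit(g[:,0],g[:,1],1)[0]))
for x in np.arange(.45,.66,.01):
    s=g[abs(g[:,0]-x)<.005]
    if len(s): print(round(x,3),len(s),s[:,1].min().round(3),s[:,1].max().round(3),np.percentile(s[:,2],95).round(4))
E
```

```text
toolx yaw 0.23477787516512025
((642.765380859375, -65.17536926269531), (213.2047882080078, 112.96841430664062), 13.567976951599121)
((677.0360717773438, -55.58366775512695), (84.20699310302734, 113.70563507080078), 89.78944396972656)
tab [ 0.52187409 -0.04004363  0.2804376 ] [0.27640543 0.2804376  0.28271493] ((522.5025634765625, -42.97676086425781), (30.778921127319336, 32.86771011352539), 15.58930778503418)
lev 797 [ 0.2113727  -0.25950678] 0.20830654833890014
0.46 10 -0.177 -0.156 0.2608
0.47 66 -0.176 -0.153 0.2702
0.48 78 -0.169 -0.149 0.2681
0.49 82 -0.173 -0.147 0.2657
0.5 75 -0.168 -0.145 0.262
0.51 76 -0.168 -0.143 0.2583
0.52 78 -0.164 -0.141 0.2559
0.53 61 -0.163 -0.143 0.2516
0.54 43 -0.157 -0.142 0.2425
0.55 39 -0.153 -0.138 0.2384
0.56 42 -0.149 -0.111 0.2351
0.57 45 -0.15 -0.11 0.2321
0.58 50 -0.145 -0.112 0.2292
0.59 35 -0.144 -0.13 0.2247
0.6 17 -0.14 -0.129 0.224
```

>>> apply_moves(
  increments=[0,0,0,0,0,-0.06,0,0,0,0,0,0,-0.06,0,0,0,0,0,0,-0.06,0,0,0,0,0,0,-0.03,0,0,0,0,0,0,0,0],
)

```text
t: 1.5
tcp_pos: [0.1691, -0.7075, 0.4055]
tcp_rot: [0.993, 0.117, 0.001, 0.005]
ft_force: [-0.1, 0.9, -0.6]
opening: 0.144
grip_force: 0.0
```

>>> apply_moves(
  increments=[0,0,0,0.0389,-0.0442,0,0,0,0,0,0.0389,-0.0442,0,0,0,0,0,0.0389,-0.0442,0,0,0,0,0,0.0389,-0.0442,0,0,0,0,0,0.0389,-0.0442,0,0,0,0,0,0.0389,-0.0442,0,0,0,0,0,0.0389,-0.0442,0,0,0,0,0,0.0389,-0.0442,0,0,0,0,0,0.0389,-0.0442,0,0,0,0,0,0.0389,-0.0442,0,0,0,0,0,0.0389,-0.0442,0,0,0,0,0,0.0389,-0.0442,0,0,0,0,0,0.0389,-0.0442,0,0,0,0,0,0.0389,-0.0442,0,0,0,0,0,0.0389,-0.0442,0,0,0,0,0,0.0389,-0.0442,0,0,0,0,0,0,0,0,0,0,0,0,0,0,0,0,0,0,0,0,0,0,0],
)

```text
t: 3.4
tcp_pos: [0.5204, -0.0404, 0.3983]
tcp_rot: [0.993, 0.116, -0.001, 0.0]
ft_force: [0.5, -0.0, -0.5]
opening: -0.003
grip_force: 0.0
```

```bash
python3 - <<'E'
from h import *
o=bot.get_obs();print(o['t'],o['tcp_pos'],o['tcp_rot'],o['ft_force'],o['opening'])
c=bot.camera('wrist');P=cloud(c,o);cv2.imwrite('pics/w.png',c['image'])
for k in['pawl_tab','lever_grip','bottle']:
    for r in bot.recognise(k,'wrist')[:2]:
        u,v=map(int,r['centre']);print(k,r['score'],u,v,P[v,u].round(3))
Q=P[(c['range_z']>0)]
tab=Q[(Q[:,2]>.262)&(Q[:,2]<.3)&(Q[:,0]>.48)&(Q[:,0]<.537)&(Q[:,1]>-.085)&(Q[:,1]<-.0)]
if len(tab): print('tab',len(tab),np.median(tab,0),cv2.minAreaRect(tab[:,:2].astype(np.float32)*1000))
E
```

```text
3.4 [ 0.52037929 -0.04042039  0.39831909] [ 9.93214884e-01  1.16287754e-01 -1.13788577e-03  2.40327011e-04] [ 0.53243012 -0.04793107 -0.45900946] -0.0029126418457578545
pawl_tab 0.72 264 160 [ 0.542 -0.041  0.281]
pawl_tab 0.58 312 86 [ 0.612 -0.071  0.239]
lever_grip 0.9 361 120 [ 0.594 -0.132  0.22 ]
bottle 0.56 311 86 [ 0.612 -0.07   0.24 ]
tab 1108 [ 0.52089897 -0.04271619  0.2823432 ] ((521.5463256835938, -42.79594039916992), (31.76420783996582, 29.411968231201172), 12.737823486328125)
```

View pics/w.png

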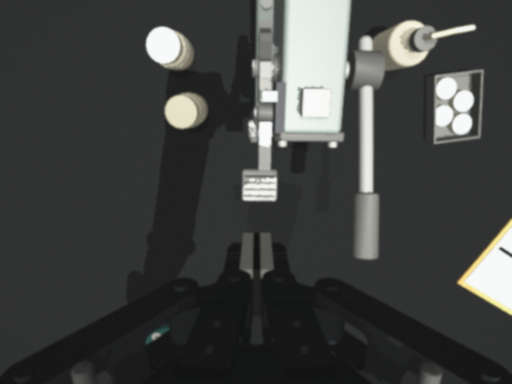

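The wrist picture shows the tab at px (260,186), lined up with the shut fingers, and the grip at about (367,225). The tab measures (0.5215, -0.043, 0.282), so I can press it.

>>> apply_moves(
  increments=[0,0,0,0.0005,0.003,0.045,0,0,0,0,0,0,0.045,0,0,0,0,0,0,0.045,0,0,0,0,0,0,0.005,0,0,0,0,0,0,0.005,0,0,0,0,0,0,0.005,0,0,0,0,0,0,0.005,0,0,0,0,0,0,0.005,0,0,0,0,0,0,0.005,0],
)

```text
t: 4.5
tcp_pos: [0.5232, -0.0411, 0.2678]
tcp_rot: [0.993, 0.117, 0.001, 0.0]
ft_force: [0.1, 0.1, -0.6]
opening: -0.003
grip_force: 0.0
```

>>> apply_moves(
  increments=[0,0,0,0,0,0.005,0,0,0,0,0,0,0.005,0,0,0,0,0,0,0.005,0,0,0,0,0,0,0.003,0,0,0,0,0,0,0,0],
)

```text
t: 5.0
tcp_pos: [0.5231, -0.0411, 0.2575]
tcp_rot: [0.993, 0.117, 0.001, 0.001]
ft_force: [-10.6, -0.4, 29.8]
opening: 0.003
grip_force: 15.7
```

>>> apply_moves(
  increments=[0,0,0,0,0,-0.02,0,0,0,0,0,0,-0.05,0,0,0,0,0,0,-0.05,0,0,0,0,0,0,-0.05,0,0,0,0,0,0,0,0],
)

```text
t: 5.5
tcp_pos: [0.5261, -0.0407, 0.3948]
tcp_rot: [0.993, 0.117, 0.006, 0.001]
ft_force: [1.2, 0.4, -0.6]
opening: 0.003
grip_force: 0.0
```

```bash
python3 - <<'E'
from h import *
o=bot.get_obs();print(o['t'],o['tcp_pos'],o['ft_force'])
c=bot.camera('wrist');P=cloud(c,o);Q=P[c['range_z']>0]
tab=Q[(Q[:,2]>.22)&(Q[:,2]<.3)&(Q[:,0]>.49)&(Q[:,0]<.545)&(Q[:,1]>-.065)&(Q[:,1]<-.02)]
A=np.c_[tab[:,0]*.972+tab[:,1]*.235,np.ones(len(tab))];print('tab',len(tab),np.median(tab,0),np.linalg.lstsq(A,tab[:,2],rcond=None)[0])
g=Q[(Q[:,2]>.2)&(Q[:,2]<.3)&(Q[:,0]<.6)&(Q[:,1]<-.12)]
for x in np.arange(.46,.6,.01):
    s=g[abs(g[:,0]-x)<.005]
    if len(s): print(round(x,3),len(s),s[:,1].min().round(3),s[:,1].max().round(3),np.percentile(s[:,2],95).round(4))
E
```

```text
5.5 [ 0.52607619 -0.04069371  0.39478806] [ 1.21174494  0.44247469 -0.61835435]
tab 869 [ 0.52539879 -0.04201854  0.25636949] [0.39816704 0.05652516]
0.46 5 -0.156 -0.154 0.2627
0.47 208 -0.176 -0.152 0.2714
0.48 273 -0.174 -0.15 0.2694
0.49 281 -0.173 -0.147 0.2659
0.5 285 -0.17 -0.145 0.2626
0.51 286 -0.168 -0.143 0.2594
0.52 277 -0.166 -0.142 0.2561
0.53 198 -0.163 -0.144 0.2526
0.54 150 -0.156 -0.142 0.2435
0.55 149 -0.154 -0.139 0.2398
0.56 148 -0.152 -0.137 0.2365
0.57 148 -0.149 -0.135 0.2335
0.58 149 -0.147 -0.133 0.2303
0.59 147 -0.145 -0.131 0.2265
```

Pawl is free: the tab is 26 mm lower and slopes about 0.4 rad. The lever still sits at about 0.28 rad. Next I go above the grip.

>>> apply_moves(
  increments=[0,0,0,-0.0184,0.0342,0,0,0,0,0,-0.0184,0.0342,0,0,0,0,0,-0.0184,0.0342,0,0,0,0,0,-0.0184,0.0342,0,0,0,0,0,0,0,0.045,0,0,0,0,0,0,0.045,0,0,0,0,0,0,0.04,0,0,0,0,0,0,0,0],
)

```text
t: 6.35
tcp_pos: [0.486, -0.1606, 0.2795]
tcp_rot: [0.993, 0.117, -0.006, -0.002]
ft_force: [-1.0, 0.1, -0.1]
opening: -0.0
grip_force: 0.0
```

>>> apply_moves(
  increments=[0,0,0,0.006,0,0,0,0,0,0,0,0,0.01,0,0,0,0,0,0,0.01,0,0,0,0,0,0,0.01,0,0,0,0,0,0,0.01,0,0,0,0,0,0,0.01,0,0,0,0,0,0,0.01,0,0,0,0,0,0,0,0],
)

```text
t: 7.15
tcp_pos: [0.4943, -0.1601, 0.2354]
tcp_rot: [0.993, 0.117, -0.001, -0.001]
ft_force: [0.0, 0.1, -0.4]
opening: 0.001
grip_force: 0.0
```

```bash
python3 - <<'E'
from h import *
c=bot.camera('side');a=c['image'][90:240,220:390]
d=bot.camera('wrist')['image'][60:260,200:420]
cv2.imwrite('pics/p.png',np.hstack([cv2.resize(a,(440,400)),cv2.resize(d,(360,400))]))
E
```

```text
(no output)
```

View pics/p.png

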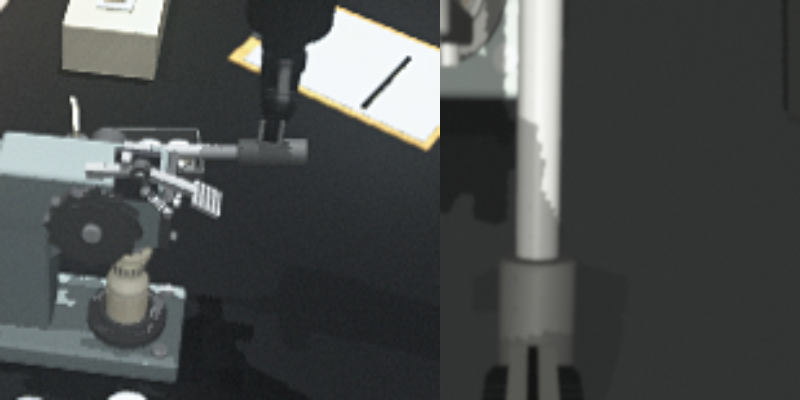

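The left half shows the fingertips on the grip at crop px (270,140), the lever pushed down and the pawl still free (tab drooping at (205,195)). In the right half the fingers are centred on the grip. I carry on pushing down.

>>> apply_moves(
  increments=[0,0,0,0,0,0.01,0,0,0,0,0,0,0.01,0,0,0,0,0,0,0.01,0,0,0,0,0,0,0.01,0,0,0,0,0,0,0.01,0,0,0,0,0,0,0.01,0,0,0,0,0,0,0.01,0,0,0,0,0,0,0.01,0,0,0,0,0,0,0.01,0,0,0,0,0,0,0.01,0],
)

```text
t: 8.25
tcp_pos: [0.4992, -0.1596, 0.1576]
tcp_rot: [0.993, 0.118, 0.004, 0.0]
ft_force: [1.2, 1.0, 6.9]
opening: 0.0
grip_force: 2.7
```

>>> apply_moves(
  increments=[0,0,0,-0.001,0,0.005,0,0,0,0,-0.001,0,0.005,0,0,0,0,-0.001,0,0.005,0,0,0,0,-0.001,0,0.005,0,0,0,0,0,0,0.005,0,0,0,0,0,0,0.003,0],
)

```text
t: 8.85
tcp_pos: [0.4947, -0.1606, 0.1349]
tcp_rot: [0.993, 0.117, 0.003, 0.0]
ft_force: [1.2, 1.1, 5.9]
opening: -0.0
grip_force: 2.3
```

>>> apply_moves(
  increments=[0,0,0,0,0,0.003,0,0,0,0,0,0,0.003,0,0,0,0,0,0,0.003,0,0,0,0,0,0,0,0],
)

```text
t: 9.25
tcp_pos: [0.4967, -0.1602, 0.1289]
tcp_rot: [0.993, 0.118, 0.005, 0.001]
ft_force: [1.7, 0.5, 9.8]
opening: -0.005
grip_force: 4.0
```

>>> apply_moves(
  increments=[0,0,0,0,0,0.003,0,0,0,0,0,0,0.003,0,0,0,0,0,0,0,0],
)

```text
t: 9.55
tcp_pos: [0.4976, -0.1602, 0.1249]
tcp_rot: [0.993, 0.118, 0.005, 0.001]
ft_force: [2.4, 0.8, 15.5]
opening: -0.0
grip_force: 6.3
```

>>> apply_moves(
  increments=[0,0,0,0,0,0.003,0,0,0,0,0,0,0.003,0,0,0,0,0,0,0,0],
)

```text
t: 9.85
tcp_pos: [0.4993, -0.1599, 0.1214]
tcp_rot: [0.993, 0.118, 0.007, 0.001]
ft_force: [-0.3, 3.1, 23.5]
opening: 0.002
grip_force: 9.7
```

>>> apply_moves(
  increments=[0,0,0,0,0,-0.01,0,0,0,0,-0.01,0,-0.03,0,0,0,0,-0.01,0,-0.05,0,0,0,0,0,0,-0.05,0,0,0,0,0,0,-0.05,0,0,0,0,0,0,-0.05,0,0,0,0,0,0,0,0,0,0,0,0,0,0,0],
)

```text
t: 10.65
tcp_pos: [0.4771, -0.1645, 0.3101]
tcp_rot: [0.993, 0.117, 0.001, 0.0]
ft_force: [-0.4, 0.2, 0.1]
opening: 0.003
grip_force: 0.0
```

```bash
python3 - <<'E'
from h import *
o=bot.get_obs();print(o['t'],o['tcp_pos'],o['ft_force'])
c=bot.camera('wrist');P=cloud(c,o);Q=P[c['range_z']>0]
g=Q[(Q[:,2]>.06)&(Q[:,2]<.24)&(Q[:,0]<.62)&(Q[:,1]<-.12)&(Q[:,1]>-.19)]
X=[];Z=[]
for x in np.arange(.46,.62,.01):
    s=g[abs(g[:,0]-x)<.005]
    if len(s)>20: X.append(x);Z.append(np.percentile(s[:,2],95));print(round(x,3),len(s),Z[-1].round(4))
im=bot.camera('side')['image'][90:240,220:390]
cv2.imwrite('pics/q.png',np.hstack([cv2.resize(im,(440,400)),cv2.resize(c['image'],(360,400))]))
E
```

```text
10.65 [ 0.47711657 -0.16447742  0.31010362] [-0.38158363  0.2296609   0.08446013]
0.48 162 0.1234
0.49 193 0.1292
0.5 210 0.1349
0.51 231 0.1403
0.52 253 0.1464
0.53 274 0.1479
0.54 194 0.1508
0.55 172 0.1573
0.56 185 0.1628
0.57 207 0.1683
0.58 218 0.1742
0.59 249 0.1797
0.6 263 0.1857
0.61 295 0.1914
```

View pics/q.png

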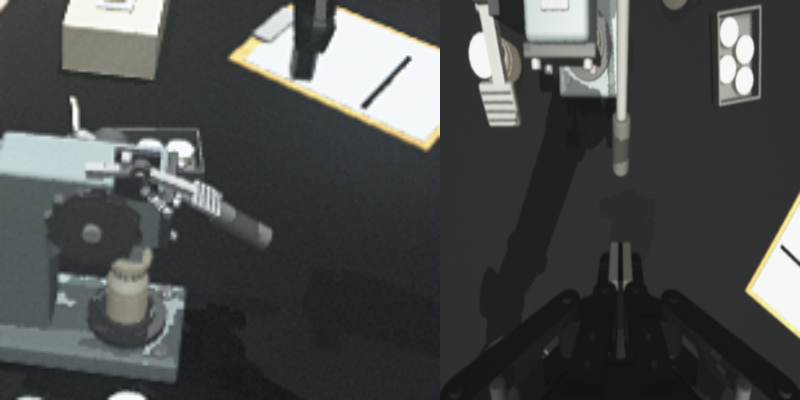

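The lever is down at about 1.11 rad by the depth, and the tab is still free. That is close to the edge of the stop range, so I check the grip's midline before pushing once more.

```bash
python3 - <<'E'
from h import *
o=bot.get_obs()
c=bot.camera('wrist');P=cloud(c,o);Q=P[c['range_z']>0]
x=Q[:,0]*.9722+Q[:,1]*.2342;y=-Q[:,0]*.2342+Q[:,1]*.9722
t=o['tcp_pos'];print('tcp',t[0]*.9722+t[1]*.2342,-t[0]*.2342+t[1]*.9722)
k=(Q[:,2]>.08)&(Q[:,2]<.2)&(Q[:,1]<-.12)&(Q[:,1]>-.2)&(Q[:,0]<.62)
for a in np.arange(.41,.57,.01):
    s=k&(abs(x-a)<.002)
    if s.sum()>8:
        zt=Q[s,2];print(a.round(3),s.sum(),y[s].min().round(4),y[s].max().round(4),np.percentile(zt,90).round(4))
E
```

```text
tcp 0.4238114901412049 -0.2711311344826902
0.43 79 -0.2844 -0.26 0.1229
0.44 72 -0.284 -0.2602 0.1288
0.45 87 -0.2849 -0.2594 0.1339
0.46 93 -0.2845 -0.2596 0.1392
0.47 104 -0.2852 -0.26 0.1449
0.48 117 -0.2847 -0.2603 0.1474
0.49 63 -0.2811 -0.2641 0.1494
0.5 60 -0.2794 -0.2664 0.1557
0.51 79 -0.2802 -0.2665 0.1613
0.52 81 -0.2799 -0.2667 0.1666
0.53 94 -0.2805 -0.2668 0.1718
0.54 100 -0.2802 -0.2669 0.1777
0.55 111 -0.2809 -0.267 0.1836
0.56 110 -0.2796 -0.2671 0.1889
```

The push was centred on the grip, and the force climbed from 6 N to 23 N at the end, so the lever met its firm stop. It rests at about 1.11 rad and the hand is clear, so I hand in.

```bash
python3 -c "
from rig import bot
print(bot.finish_job())"
```

```text
the job is handed in; nothing more can be done
None
```

I pressed the pawl free, pushed the lever down to its firm stop (about 1.11 rad, 23 N at the end), took the hand clear and handed the job in; the cap should be home, judging by the rise in force at the stop, but I did not see the cap itself and no verdict came back.

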